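Grinder parts drawers: shut the one, push open the other

ROBOT

A 7-joint arm with a two-finger parallel gripper is mounted at the origin on the work surface. World frame = base frame: x ahead of the robot, y to its left, z up, the work surface at z = 0. Lengths are in m, angles in rad, forces in N, time in s.
With the tool pointing down it reaches from about 0.425 to 0.925 m from the base axis. Payload 6.8 kg.
Tool frame: the origin (TCP) lies between the finger pads; the fingertips stand r.tcp_to_tips ahead of it and the grasp point (between the pads) lies 3 mm ahead of it (r.tcp_to_tips is the distance from the TCP to the fingertips, in m); z points along the fingers, y is the line along which they close (so a half turn about z gives the same grasp; the last joint's range is limited). The gripper opens to 85 mm and grips with 20 to 120 N. Pads are 22 mm wide; open, the fingers measure 114 mm over their backs; the gripper's body (76 mm by 85 mm) begins 54 mm behind the grasp point. The pads swing forward as they close: fully open they stand 13 mm farther back than shut.
Start: joints at [1.002, 0.477, 0.022, 1.555, -0.011, 1.109, -0.083], TCP at [0.3, -0.605, 0.231] pointing down, gripper open.
Joint ranges: [-2.96, 2.96], [-0.34, 2.1], [-1.41, 1.46], [0.24, 2.44], [-1.37, 4.51], [0.17, 1.92], [-2.96, 2.96]. Speed limits (rad/s): [2.39, 2.39, 3.14, 3.14, 3.14, 3.14, 3.14].

INTERFACE

Orientations are given as a rotation vector (axis times angle).
In Python, from bench import r gives the robot as it stands. The module is installed in compiled form; this text tells all that it offers.
- The arm moves only by the tool step_arm, never from a script. Its argument "moves" is a list of rows, each an object of numbers: "rx", "ry", "rz": the turn, a rotation vector about the tool's x, y, z in degrees; "dx", "dy", "dz": the shift along the tool's x, y, z in mm; "gripper": the opening, from -1 (shut) to 1 (fully open). In form: [{"rx": .., "ry": .., "rz": .., "dx": .., "dy": .., "dz": .., "gripper": ..}, ...]. A call has 1 to 20 rows; each row shifts and turns the commanded pose from where the row before left it, along the tool's axes as they then stand; what a row does not reach is not made up. A row lasts 1/8 s, in which the tool goes at most 62.5 mm and 10.7 degrees, less where a joint would pass 70% of its speed; a pose out of reach is approached as far as the arm can. A call is refused whole if a number of a shift passes 62.5 or a number of a turn 10.7, either way. A call with a gripper value outside its range is refused whole. The fingers move at their own pace and stop on an object; "grip_force" is the grip in N (left out, the last holds). Time passes only in rows, so rows that do not move let the fingers close. It gives the time, the measured TCP pose, the force, the opening and the grip force at its end, in the units of the state.
- r.get_obs(): the state, without advancing time (a new reading comes with each control period).
- r.grab_frame(name): name is "scene" or "top" or "wrist"; returns the picture (384x512x3 uint8, blue, green, red); there is no depth.
- r.camera_info(name): a dict with "mtx" (3x3 intrinsics, pixels), "rvec" (rotation vector, rad) and "tvec" (3), from world to camera coordinates, as OpenCV has them. Camera axes: x right, y down, z forward; pixel columns grow to the right and rows downward; lengths in m; the calibration is good to about 2 mm. The wrist camera is an equidistant fisheye: a pixel r from the principal point sees the ray r / f radians off the axis. A picture is of the moment at which its call begins: read the wrist's pose just before it. camera_info takes no time and is no camera call; for the wrist camera it gives the pose at the moment of the call.
- r.hand_in(): hands the job in; it is judged then, once.
The state is a dict: "clock": time; "joints": joint angles; "qvel": joint speeds; "tau": joint torques, N m; "tcp_pos": TCP position; "orientation": TCP orientation; "contact_force": force on the tool from outside, world axes, zero at the start; "moment": the same for the moment, N m; "grip_width": finger opening in m; "gripper_force": force on a finger pad.
Only numpy, scipy, OpenCV 4.12 (cv2) and the standard library are available. Lean on these libraries where they do the work, as an engineer would, in place of code of your own. Each camera call takes 0.05 s, during which the arm holds its last target. There are 200 camera calls.

TASK

Two drawers of the low parts unit stand partly open. Push the drawer in which the perforated grinder plate lies fully shut, and push the drawer in which the plain screw ring lies all the way open (from behind its raised front lip). Only push with the fingers: do not pinch a drawer's front, leave plate and ring lying in their drawers, and do not disturb the things standing around.

Things in the scene. Friction and masses are not known exactly. Their poses are not given: they have to be found in the camera images.
- unit: low grey unit, aluminium cover, fixed to the bench, 200 deep (x), 240 wide (y), 60 mm high, two drawers side by side. Origin: on the bench, middle of the carcass's front edge. x points into the unit, away from the robot; y to the left seen from the robot; z up. Drawers: side walls' tops 50 mm and floors 17 mm above the bench, 92 mm wide inside, centred at y = +58 and -58 mm
- drawer_left (a joint): slide of the left drawer (+y side of the unit, seen from the robot): 0 = shut, grows as it comes out toward the robot (-x of the unit), 0.14 m = fully open, at its stop. It stays where it is left; friction about 2 N plus 8 N per m/s. No latch
- drawer_right (a joint): slide of the right drawer (-y side of the unit, seen from the robot): 0 = shut, grows as it comes out toward the robot (-x of the unit), 0.14 m = fully open, at its stop. It stays where it is left; friction about 2 N plus 8 N per m/s. No latch
- left_front (a point): middle of the top edge of the left drawer's front panel, on its front surface (robot side). The panel is 10 thick, 112 wide, 78 mm high, from 10 to 88 mm above the bench: its top 28 mm stand as a lip above the unit's cover even when shut. Axes as the unit's. In the unit's frame the point is at x = -10 mm minus the joint value, y = +58 mm, z = 88 mm
- left_rear (a point): middle of the top edge of the left drawer's front panel, on its rear surface (drawer side), 10 mm behind left_front. Axes as the unit's. In the unit's frame the point is at x = 0 minus the joint value, y = +58 mm, z = 88 mm
- right_front (a point): middle of the top edge of the right drawer's front panel, on its front surface (robot side). The panel is 10 thick, 112 wide, 78 mm high, from 10 to 88 mm above the bench: its top 28 mm stand as a lip above the unit's cover even when shut. Axes as the unit's. In the unit's frame the point is at x = -10 mm minus the joint value, y = -58 mm, z = 88 mm
- right_rear (a point): middle of the top edge of the right drawer's front panel, on its rear surface (drawer side), 10 mm behind right_front. Axes as the unit's. In the unit's frame the point is at x = 0 minus the joint value, y = -58 mm, z = 88 mm
- plate: perforated grinder plate: flat steel disc with many small holes, 62 mm across, 8 mm thick, loose, lying flat in one of the drawers (left or right varies). Origin: centre of its underside
- ring: plain screw ring: aluminium ring, 62 mm across, 42 mm hole, 18 mm high, loose, lying flat in the other drawer. Origin: centre of its underside
- stomper: black plastic pusher, loose, standing on the bench to the right of the unit, 52 mm across at most, 134 mm tall. Bystander. Origin: centre of its underside
- tube: white stuffing tube, loose, standing on the bench to the left of the unit, foot 64 mm across, 110 mm tall. Bystander. Origin: centre of its underside
- spare_plate: smaller steel disc with larger holes, 54 mm across, 8 mm thick, loose, lying on the bench to the right of the drawers. Bystander, not the plate meant. Origin: centre of its underside
Things that resemble listed ones, but are neither listed nor needed, are in the scene too. What is shaped like the plate but purple or red is not meant.

How it is judged:
At the end, for the whole second after the job is handed in: The drawer with the perforated plate is shut to within 5 mm, the drawer with the ring is open to within 10 mm of its 140 mm stop, plate and ring lie at rest on their drawers' floors (((y of plate in the frame of unit above 0 m and y of ring in the frame of unit below 0 m and value of joint drawer_left below 0.005 m and value of joint drawer_right above 0.13 m) or (y of plate in the frame of unit below 0 m and y of ring in the frame of unit above 0 m and value of joint drawer_right below 0.005 m and value of joint drawer_left above 0.13 m)) and height (world z) of each of plate, ring below 0.025 m and linear speed of each of plate, ring below 0.02 m/s); the robot touches nothing.
It fails at once if the plate is lifted or taken out of its drawer (height (world z) of plate above 0.035 m or height (world z) of plate below 0.01 m).
It fails at once if the ring is lifted or taken out of its drawer (height (world z) of ring above 0.035 m or height (world z) of ring below 0.01 m).
It fails at once if a drawer's front panel is pinched (pressed by the fingers from the front and the rear at once) ((contact force between the fingers and drawer_left_c0 above 3 N and contact force between the fingers and drawer_left_c1 above 3 N) or (contact force between the fingers and drawer_right_c0 above 3 N and contact force between the fingers and drawer_right_c1 above 3 N)).
It fails at once if the stomper, the stuffing tube or the spare plate is moved more than 25 mm or tipped (distance of any of stomper, tube, spare_plate from where it was at the start of the episode above 0.025 m or angle between any of stomper, tube, spare_plate's own z axis and vertical above 0.5 rad).
It also fails if it takes over 42 s, if anything falls off the work surface, if the arm or the gripper's body presses on something with over 40 N, if the wrist force passes 120 N, or if a joint passes its speed limit or range.

## Working session

There is one attempt and no reset: what is moved stays moved. The work goes in short steps, Python scripts to look and compute and a tool call to move; the robot and the scene stay as the last step left them, time stands still between calls to the robot, and variables do not carry over. Pictures are saved under pics/ and viewed, at most 10 in all, crops included, and the job is handed in when it is done.

Besides the shell and the picture viewer there is one more tool, called after "Emit:" as name(argument=value, ...) on one line, values as JSON. step_arm: Moves the arm, as the interface text tells. Its arguments: {"type":"object","properties":{"moves":{"type":"array","items":{"type":"object","properties":{"rx":{"type":"number"},"ry":{"type":"number"},"rz":{"type":"number"},"dx":{"type":"number"},"dy":{"type":"number"},"dz":{"type":"number"},"gripper":{"type":"number"}}}},"grip_force":{"type":"number"}},"required":["moves"]}

```bash
mkdir -p pics; python3 - <<'E'
from bench import r
import cv2,numpy as np
o=r.get_obs()
print({k:np.round(v,3) for k,v in o.items()}, r.tcp_to_tips)
a=r.grab_frame("scene");b=r.grab_frame("top")
cv2.imwrite("pics/s.png",a);cv2.imwrite("pics/t.png",cv2.resize(b,(800,600)));cv2.imwrite("pics/t0.png",b)
for n in("scene","top"):print({k:np.round(v,3) for k,v in r.camera_info(n).items()})
E
```

```text
{'clock': np.float64(0.0), 'joints': array([ 1.002,  0.478,  0.022,  1.556, -0.012,  1.109, -0.083]), 'qvel': array([ 0.001,  0.   ,  0.002, -0.002, -0.001,  0.   ,  0.   ]), 'tau': array([ 0.0000e+00, -5.9647e+01,  1.6080e+00, -2.8121e+01,  1.3000e-02,
        9.0000e-03,  0.0000e+00]), 'tcp_pos': array([ 0.3  , -0.604,  0.23 ]), 'orientation': array([-3.057e+00, -7.170e-01,  1.000e-03]), 'contact_force': array([0.643, 0.526, 0.274]), 'moment': array([ 0.035, -0.019, -0.009]), 'gripper_force': np.float64(0.0), 'grip_width': np.float64(0.086)} 0.022
{'mtx': array([[412.786,   0.   , 256.316],
       [  0.   , 412.786, 189.455],
       [  0.   ,   0.   ,   1.   ]]), 'rvec': array([ 2.089,  0.743, -0.347]), 'tvec': array([-0.455, -0.128,  1.106])}
{'mtx': array([[481.322,   0.   , 263.141],
       [  0.   , 481.322, 192.933],
       [  0.   ,   0.   ,   1.   ]]), 'rvec': array([ 2.11 , -2.141,  0.169]), 'tvec': array([0.035, 0.552, 0.898])}
```

View pics/t.png

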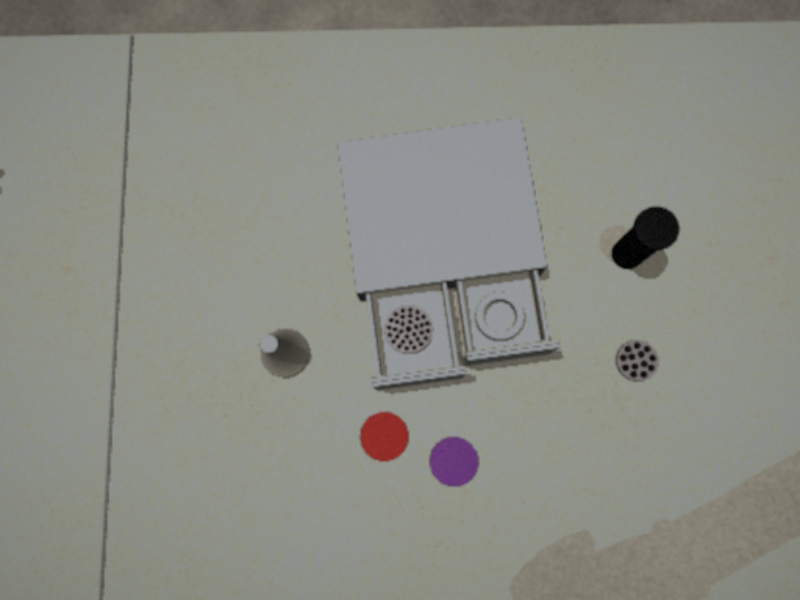

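View pics/s.png

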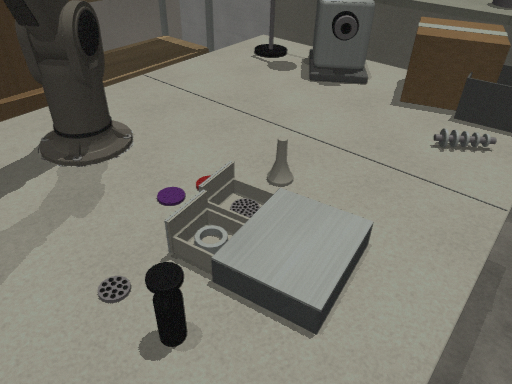

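The plate lies in the left drawer (408,329) and the ring in the right drawer (500,316). The tube is left at (285,352), the stomper is right at (640,240), and the spare plate is at (637,360). So I shut the left drawer and open the right one. An enlarged crop will give me the edges.

```bash
python3 - <<'E'
import cv2
b=cv2.imread("pics/t0.png")
cv2.imwrite("pics/c.png",cv2.resize(b[70:255,205:365],None,fx=3.2,fy=3.2,interpolation=cv2.INTER_CUBIC))
E
cat > h.py <<'E'
from bench import r
import numpy as np, cv2
def ray(cam,px,z):
    c=r.camera_info(cam); R,_=cv2.Rodrigues(np.array(c["rvec"],float)); t=np.array(c["tvec"],float).ravel()
    o=-R.T@t; d=R.T@(np.linalg.inv(c["mtx"])@np.array([px[0],px[1],1.]))
    return o+d*(z-o[2])/d[2]
E
```

```text
(no output)
```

View pics/c.png

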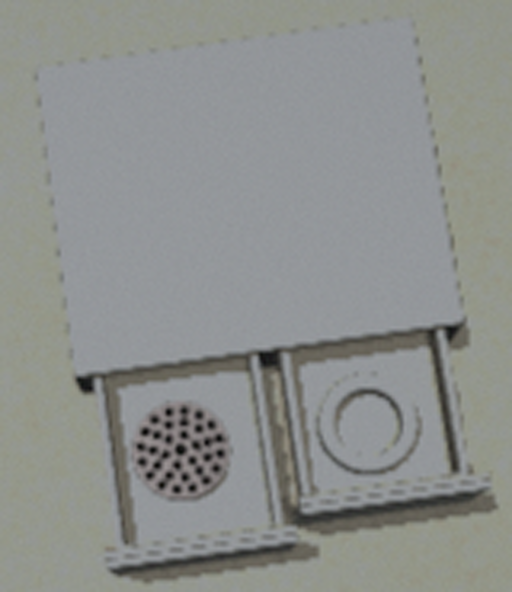

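```bash
python3 - <<'E'
from h import *
f=lambda p,z:ray("top",((p[0]+.5)/3.2+205-.5,(p[1]+.5)/3.2+70-.5),z)
C=[f(p,.06)[:2] for p in[(38,70),(410,20),(465,322),(78,378)]]
print(np.round(C,4))
ex=(C[0]+C[1]-C[2]-C[3])/2; ey=(C[0]+C[3]-C[1]-C[2])/2
print("depth,width",np.linalg.norm(ex),np.linalg.norm(ey))
yaw=np.arctan2(ex[1],ex[0]);yaw2=np.arctan2(-ey[0],ey[1]);print(np.degrees([yaw,yaw2]))
a=(yaw+yaw2)/2;X=np.array([np.cos(a),np.sin(a)]);Y=np.array([-X[1],X[0]])
O=np.mean(C,0)-.1*X;print("origin",O,"yaw",np.degrees(a))
for n,ps in dict(Lrear=[(108,550),(300,528)],Lfront=[(108,562),(298,541)],Rrear=[(300,499),(488,478)],Rfront=[(300,511),(490,488)]).items():
  for p in ps:
    w=f(p,.088)[:2];print(n,np.round(w,4),np.round([(w-O)@X,(w-O)@Y],4))
for n,p,z in[("plate",(183,450),.025),("ring",(369,423),.035)]:
    w=f(p,z)[:2];print(n,np.round([(w-O)@X,(w-O)@Y],4))
c=r.camera_info("top");R,_=cv2.Rodrigues(np.array(c["rvec"]));print("cam",-R.T@np.array(c["tvec"]).ravel())
E
```

```text
[[ 0.7596  0.1182]
 [ 0.7884 -0.117 ]
 [ 0.5927 -0.143 ]
 [ 0.5618  0.0932]]
depth,width 0.19839333935301426 0.23758812613938637
[7.39317883 7.22259812]
origin [ 0.57642307 -0.02488182] yaw 7.307888478278841
Lrear [0.4551 0.0736] [-0.1078  0.1131]
Lrear [ 0.4662 -0.0376] [-0.1109  0.0014]
Lfront [0.4482 0.0736] [-0.1146  0.114 ]
Lfront [ 0.4588 -0.0363] [-0.1182  0.0037]
Rrear [ 0.4831 -0.0381] [-0.0943 -0.0012]
Rrear [ 0.4937 -0.1474] [-0.0976 -0.111 ]
Rfront [ 0.4761 -0.0379] [-1.012e-01 -1.000e-04]
Rfront [ 0.4878 -0.1483] [-0.1036 -0.1112]
plate [-0.0475  0.0619]
ring [-0.0486 -0.0546]
cam [0.39046084 0.0156689  0.97992778]
```

Emit:
step_arm(moves=[{"rz": 9.5, "gripper": -1}, {"rz": 9.6, "gripper": -1}, {"dx": 18, "dy": -30, "gripper": -1}, {"dx": 18, "dy": -30, "gripper": -1}, {"dx": 18, "dy": -30, "gripper": -1}, {"dx": 18, "dy": -30, "gripper": -1}, {"dx": 18, "dy": -30, "gripper": -1}, {"dx": 18, "dy": -30, "gripper": -1}, {"dx": 18, "dy": -30, "gripper": -1}, {"dx": 18, "dy": -30, "gripper": -1}, {"dx": 18, "dy": -30, "gripper": -1}, {"dx": 18, "dy": -30, "gripper": -1}, {"dx": 18, "dy": -30, "gripper": -1}, {"dx": 18, "dy": -30, "gripper": -1}, {"dx": 18, "dy": -30, "gripper": -1}, {"dx": 18, "dy": -30, "gripper": -1}, {"dx": 18, "dy": -30, "gripper": -1}, {"gripper": -1}, {"gripper": -1}])

```text
invalid input at $.moves[0]: expected keys rx, ry, rz, dx, dy, dz, gripper
```

```bash
cat >> h.py <<'E'
from scipy.spatial.transform import Rotation as Ro
a=np.radians(7.31);O=np.array([.5764,-.0249]);X=np.array([np.cos(a),np.sin(a)]);Y=np.array([-X[1],X[0]])
def st():
    o=r.get_obs();p=o["tcp_pos"];m=Ro.from_rotvec(o["orientation"]).as_matrix()
    print("t",round(o["clock"],2),"unit",np.round([(p[:2]-O)@X,(p[:2]-O)@Y,p[2]],4),"toolx",np.degrees(np.arctan2(m[1,0],m[0,0])),"z",np.round(m[:,2],3),"F",np.round(o["contact_force"],1),"w",o["grip_width"],r.tcp_to_tips,np.round(o["joints"],2))
E
python3 - <<'E'
from h import *
st()
cv2.imwrite("pics/w1.png",r.grab_frame("wrist"))
E
```

```text
t 0.1 unit [-0.3479 -0.5393  0.2303] toolx 26.40306532369248 z [-0.001  0.001 -1.   ] F [ 0.4 -0.4  0.2] w 0.08530007540398019 0.022 [ 1.    0.48  0.02  1.56 -0.01  1.11 -0.08]
```

View pics/w1.png

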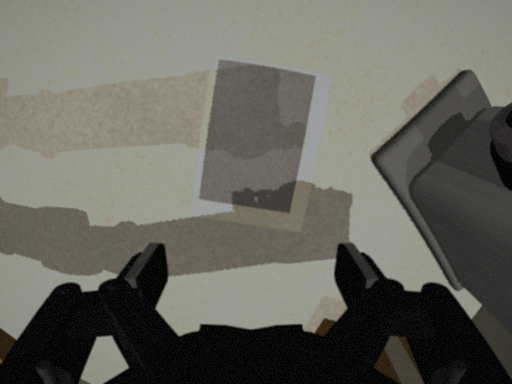

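```bash
python3 - <<'E'
from h import *
c=r.camera_info("wrist");R,_=cv2.Rodrigues(np.array(c["rvec"],float))
t=np.array(c["tvec"]).ravel();print("cam",-R.T@t);print(np.round(R,3),c["mtx"])
K=np.array(c["mtx"])
for px in[(470,72),(375,158),(460,288),(260,60)]:
    v=(np.array(px)-K[:2,2])/K[0,0];th=np.linalg.norm(v);d=R.T@np.array([*(v/th*np.sin(th)),np.cos(th)])
    o=-R.T@t
    for z in(0,.1):print(px,z,np.round(o+d*(z-o[2])/d[2],3))
E
```

```text
cam [ 0.3658426  -0.57361359  0.37270569]
[[ 0.444 -0.896 -0.002]
 [-0.86  -0.427  0.278]
 [-0.25  -0.122 -0.961]] [[297.31863964   0.         250.77704372]
 [  0.         297.31863964 196.08822149]
 [  0.           0.           1.        ]]
(470, 72) 0 [ 0.589 -0.829  0.   ]
(470, 72) 0.1 [ 0.529 -0.761  0.1  ]
(375, 158) 0 [ 0.391 -0.747  0.   ]
(375, 158) 0.1 [ 0.384 -0.7    0.1  ]
(460, 288) 0 [ 0.282 -1.045  0.   ]
(460, 288) 0.1 [ 0.305 -0.919  0.1  ]
(260, 60) 0 [ 0.43  -0.554  0.   ]
(260, 60) 0.1 [ 0.413 -0.559  0.1  ]
```

The grey machine in the wrist view (right side, around 375,158) lies at y < -0.7, away from my path. A flat sheet lies at (260,130). I'll translate first, then turn.

Emit:
step_arm(moves=[{"rx": 0, "ry": 0, "rz": 0, "dx": 15, "dy": -13, "dz": 0, "gripper": -1}, {"rx": 0, "ry": 0, "rz": 0, "dx": 28, "dy": -24, "dz": 0, "gripper": -1}, {"rx": 0, "ry": 0, "rz": 0, "dx": 28, "dy": -24, "dz": 0, "gripper": -1}, {"rx": 0, "ry": 0, "rz": 0, "dx": 28, "dy": -24, "dz": 0, "gripper": -1}, {"rx": 0, "ry": 0, "rz": 0, "dx": 28, "dy": -24, "dz": 0, "gripper": -1}, {"rx": 0, "ry": 0, "rz": 0, "dx": 28, "dy": -24, "dz": 0, "gripper": -1}, {"rx": 0, "ry": 0, "rz": 0, "dx": 28, "dy": -24, "dz": 0, "gripper": -1}, {"rx": 0, "ry": 0, "rz": 0, "dx": 28, "dy": -24, "dz": 0, "gripper": -1}, {"rx": 0, "ry": 0, "rz": 0, "dx": 28, "dy": -24, "dz": 0, "gripper": -1}, {"rx": 0, "ry": 0, "rz": 0, "dx": 28, "dy": -24, "dz": 0, "gripper": -1}, {"rx": 0, "ry": 0, "rz": 0, "dx": 28, "dy": -24, "dz": 0, "gripper": -1}, {"rx": 0, "ry": 0, "rz": 0, "dx": 28, "dy": -24, "dz": 0, "gripper": -1}, {"rx": 0, "ry": 0, "rz": 0, "dx": 28, "dy": -24, "dz": 0, "gripper": -1}, {"rx": 0, "ry": 0, "rz": 0, "dx": 28, "dy": -24, "dz": 0, "gripper": -1}, {"rx": 0, "ry": 0, "rz": 0, "dx": 28, "dy": -24, "dz": 0, "gripper": -1}, {"rx": 0, "ry": 0, "rz": 0, "dx": 18, "dy": -14, "dz": 0, "gripper": -1}, {"rx": 0, "ry": 0, "rz": 9.5, "dx": 0, "dy": 0, "dz": 0, "gripper": -1}, {"rx": 0, "ry": 0, "rz": 9.5, "dx": 0, "dy": 0, "dz": 0, "gripper": -1}, {"rx": 0, "ry": 0, "rz": 0, "dx": 0, "dy": 0, "dz": 0, "gripper": -1}])

```text
clock: 2.52
tcp_pos: [0.5189, -0.0892, 0.2312]
orientation: [-3.135, -0.207, 0.0]
contact_force: [-0.7, 0.9, -0.8]
grip_width: 0.0001
gripper_force: 0.0
```

```bash
python3 - <<'E'
from h import *
st()
cv2.imwrite("pics/w2.png",r.grab_frame("wrist"))
E
```

```text
t 2.52 unit [-0.0653 -0.0565  0.2312] toolx 7.566772466493755 z [-0.  0. -1.] F [-0.7  0.9 -0.8] w 9.59862219461287e-05 0.022 [ 0.23  0.24 -0.21  1.9   0.06  1.01 -1.44]
```

View pics/w2.png

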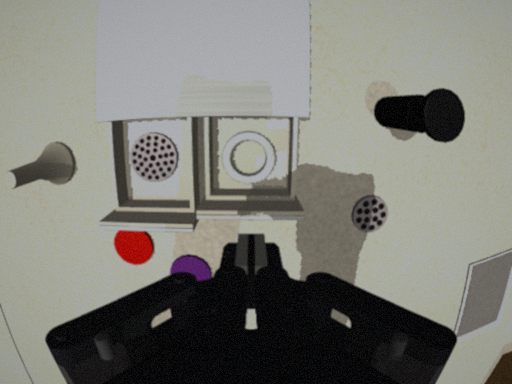

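```bash
cat >> h.py <<'E'
def wray(px,z):
    c=r.camera_info("wrist");R,_=cv2.Rodrigues(np.array(c["rvec"],float));o=-R.T@np.array(c["tvec"]).ravel();K=np.array(c["mtx"])
    v=(np.array(px)-K[:2,2])/K[0,0];th=np.linalg.norm(v);d=R.T@np.array([*(v/th*np.sin(th)),np.cos(th)])
    w=(o+d*(z-o[2])/d[2])[:2];return np.round([(w-O)@X,(w-O)@Y],4)
E
python3 - <<'E'
from h import *
g=cv2.cvtColor(cv2.imread("pics/w2.png"),cv2.COLOR_BGR2GRAY)
print(g[185:225,235],g[185:225,275],g[195:240,150])
for p in[(235,212),(275,212),(198,213),(302,212)]:print(p,wray(p,.088))
for p in[(196,223),(103,222)]:print(p,wray(p,.088))
print("cover front",[wray(p,.06) for p in[(97,120),(308,117)]])
E
```

```text
[170 168 167 133  86  70  74  67  66  78 115 148 163 165 147 109  73  70
  66  71  70  71  73  68  77 105 149 169 160 143 144 162 168 167 158 155
 157 161 162 161] [106  97  94  81  71  67  65  65  61  67  77  91  92  94  85  75  62  63
  62  65  59  64  59  64  62  78  96 116 116 112 107 111 120 120 129 153
 166 175 171 174] [173 173 168 163 136  96  68  70  70  69  64  81 119 159 166 159 137  89
  68  71  74  68  67  70  71  66  70  89 140 167 174 170 161 171 173 172
 162 167 165 153 113  74  49  39  22]
(235, 212) [-0.0917 -0.0417]
(275, 212) [-0.0915 -0.0824]
(198, 213) [-0.0932 -0.0035]
(302, 212) [-0.0915 -0.1103]
(196, 223) [-0.1043 -0.0007]
(103, 222) [-0.106   0.1085]
cover front [array([0.0067, 0.1186]), array([ 0.0043, -0.1175])]
```

Emit:
step_arm(moves=[{"rx": 0, "ry": 0, "rz": 0.2, "dx": 0, "dy": 0, "dz": 12, "gripper": -1}, {"rx": 0, "ry": 0, "rz": 0, "dx": 0, "dy": 0, "dz": 20, "gripper": -1}, {"rx": 0, "ry": 0, "rz": 0, "dx": 0, "dy": 0, "dz": 20, "gripper": -1}, {"rx": 0, "ry": 0, "rz": 0, "dx": 0, "dy": 0, "dz": 20, "gripper": -1}, {"rx": 0, "ry": 0, "rz": 0, "dx": 0, "dy": 0, "dz": 20, "gripper": -1}, {"rx": 0, "ry": 0, "rz": 0, "dx": 0, "dy": 0, "dz": 20, "gripper": -1}, {"rx": 0, "ry": 0, "rz": 0, "dx": 0, "dy": 0, "dz": 20, "gripper": -1}, {"rx": 0, "ry": 0, "rz": 0, "dx": 0, "dy": 0, "dz": 12, "gripper": -1}, {"rx": 0, "ry": 0, "rz": 0, "dx": 0, "dy": 0, "dz": 8, "gripper": -1}, {"rx": 0, "ry": 0, "rz": 0, "dx": 0, "dy": 0, "dz": 0, "gripper": -1}])

```text
clock: 3.82
tcp_pos: [0.5192, -0.0905, 0.0788]
orientation: [-3.135, -0.198, 0.001]
contact_force: [0.8, -0.1, -0.0]
grip_width: 0.0003
gripper_force: 0.0
```

Emit:
step_arm(moves=[{"rx": 0, "ry": 0, "rz": 0, "dx": -5, "dy": 0, "dz": 0, "gripper": -1}, {"rx": 0, "ry": 0, "rz": 0, "dx": -5, "dy": 0, "dz": 0, "gripper": -1}, {"rx": 0, "ry": 0, "rz": 0, "dx": -5, "dy": 0, "dz": 0, "gripper": -1}, {"rx": 0, "ry": 0, "rz": 0, "dx": -5, "dy": 0, "dz": 0, "gripper": -1}, {"rx": 0, "ry": 0, "rz": 0, "dx": -5, "dy": 0, "dz": 0, "gripper": -1}, {"rx": 0, "ry": 0, "rz": 0, "dx": -5, "dy": 0, "dz": 0, "gripper": -1}])

```text
clock: 4.58
tcp_pos: [0.49, -0.0943, 0.0795]
orientation: [3.135, 0.197, 0.002]
contact_force: [2.3, 0.2, 1.7]
grip_width: 0.0001
gripper_force: 1.2
```

```bash
python3 -c "
from h import *
st()"
```

```text
t 4.58 unit [-0.0945 -0.0578  0.0795] toolx 7.203048805118111 z [ 0.001 -0.    -1.   ] F [2.3 0.2 1.7] w 0.00011919107754445755 0.022 [ 0.22  0.41 -0.19  2.09  0.12  0.65 -1.5 ]
```

Emit:
step_arm(moves=[{"rx": 0, "ry": 0, "rz": 0, "dx": -5, "dy": 0, "dz": 0, "gripper": -1}, {"rx": 0, "ry": 0, "rz": 0, "dx": -5, "dy": 0, "dz": 0, "gripper": -1}, {"rx": 0, "ry": 0, "rz": 0, "dx": -5, "dy": 0, "dz": 0, "gripper": -1}, {"rx": 0, "ry": 0, "rz": 0, "dx": -5, "dy": 0, "dz": 0, "gripper": -1}, {"rx": 0, "ry": 0, "rz": 0, "dx": -5, "dy": 0, "dz": 0, "gripper": -1}, {"rx": 0, "ry": 0, "rz": 0, "dx": -5, "dy": 0, "dz": 0, "gripper": -1}, {"rx": 0, "ry": 0, "rz": 0, "dx": -2, "dy": 0, "dz": 0, "gripper": -1}])

```text
clock: 5.45
tcp_pos: [0.4574, -0.0983, 0.0791]
orientation: [3.135, 0.197, -0.0]
contact_force: [5.1, 0.5, -0.3]
grip_width: 0.0
gripper_force: 2.6
```

Emit:
step_arm(moves=[{"rx": 0, "ry": 0, "rz": 0, "dx": -2, "dy": 0, "dz": 0, "gripper": -1}, {"rx": 0, "ry": 0, "rz": 0, "dx": 0, "dy": 0, "dz": 0, "gripper": -1}])

```text
clock: 5.7
tcp_pos: [0.4575, -0.0983, 0.0793]
orientation: [-3.135, -0.198, -0.005]
contact_force: [6.6, 1.0, -3.5]
grip_width: -0.0002
gripper_force: 3.2
```

```bash
python3 -c "
from h import *
st()
cv2.imwrite('pics/t2.png',r.grab_frame('top')[70:255,205:365].repeat(3,0).repeat(3,1))"
```

```text
t 5.7 unit [-0.1273 -0.0577  0.0793] toolx 7.220275629177363 z [ 0.003  0.    -1.   ] F [ 6.6  1.  -3.5] w -0.00017306566863772114 0.022 [ 0.24  0.37 -0.19  2.16  0.12  0.62 -1.48]
```

View pics/t2.png

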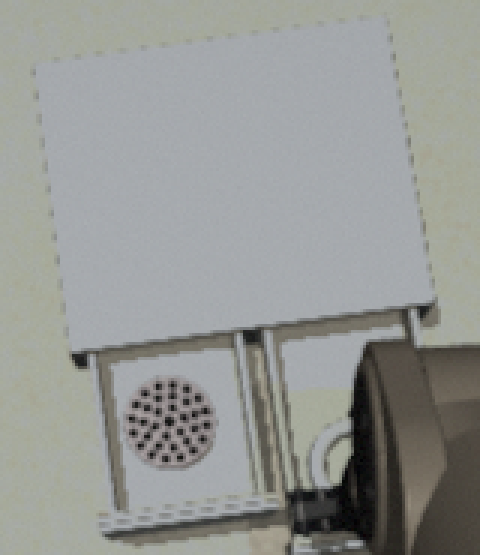

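The drawer no longer moves while the force climbs to 6.6 N, so it's on its stop. I'll back off, rise and cross to the front of the left drawer.

Emit:
step_arm(moves=[{"rx": 0, "ry": 0, "rz": 0, "dx": 8, "dy": 0, "dz": 0, "gripper": -1}, {"rx": 0, "ry": 0, "rz": 0, "dx": 8, "dy": 0, "dz": 0, "gripper": -1}, {"rx": 0, "ry": 0, "rz": 0, "dx": 0, "dy": 0, "dz": 0, "gripper": -1}, {"rx": 0, "ry": 0, "rz": 0, "dx": 0, "dy": 0, "dz": -15, "gripper": -1}, {"rx": 0, "ry": 0, "rz": 0, "dx": 0, "dy": 0, "dz": -25, "gripper": -1}, {"rx": 0, "ry": 0, "rz": 0, "dx": 0, "dy": 0, "dz": -25, "gripper": -1}, {"rx": 0, "ry": 0, "rz": 0, "dx": 0, "dy": 0, "dz": -25, "gripper": -1}, {"rx": 0, "ry": 0, "rz": 0, "dx": 0, "dy": -20, "dz": 0, "gripper": -1}, {"rx": 0, "ry": 0, "rz": 0, "dx": -5, "dy": -24, "dz": 0, "gripper": -1}, {"rx": 0, "ry": 0, "rz": 0, "dx": -6, "dy": -24, "dz": 0, "gripper": -1}, {"rx": 0, "ry": 0, "rz": 0, "dx": -6, "dy": -24, "dz": 0, "gripper": -1}, {"rx": 0, "ry": 0, "rz": 0, "dx": -6, "dy": -24, "dz": 0, "gripper": -1}, {"rx": 0, "ry": 0, "rz": 0, "dx": -6, "dy": 0, "dz": 0, "gripper": -1}, {"rx": 0, "ry": 0, "rz": 0, "dx": 0, "dy": 0, "dz": 0, "gripper": -1}])

```text
clock: 7.5
tcp_pos: [0.4281, 0.0141, 0.1697]
orientation: [3.135, 0.196, 0.0]
contact_force: [0.3, -0.3, -0.6]
grip_width: 0.0003
gripper_force: 0.0
```

```bash
python3 -c "
from h import *
st()
cv2.imwrite('pics/w3.png',r.grab_frame('wrist'))"
```

```text
t 7.5 unit [-0.1421  0.0576  0.1697] toolx 7.169554499737606 z [ 0.    -0.001 -1.   ] F [ 0.3 -0.3 -0.6] w 0.0003074229893590923 0.022 [ 0.09  0.17 -0.3   2.16  0.07  0.82 -1.69]
```

View pics/w3.png

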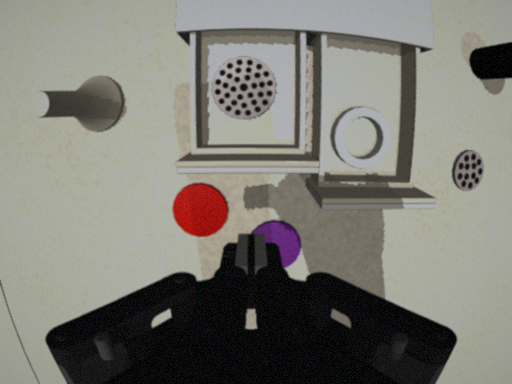

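The right drawer is out past the left one, with its lip at rows 188-207, and the ring is at (362,137). The left panel's front top edge is at row ~172, clear of the fingers at (250,240). Descending now.

Emit:
step_arm(moves=[{"rx": 0, "ry": 0, "rz": 0, "dx": 0, "dy": 0, "dz": 12, "gripper": -1}, {"rx": 0, "ry": 0, "rz": 0, "dx": 0, "dy": 0, "dz": 18, "gripper": -1}, {"rx": 0, "ry": 0, "rz": 0, "dx": 0, "dy": 0, "dz": 18, "gripper": -1}, {"rx": 0, "ry": 0, "rz": 0, "dx": 0, "dy": 0, "dz": 18, "gripper": -1}, {"rx": 0, "ry": 0, "rz": 0, "dx": 0, "dy": 0, "dz": 18, "gripper": -1}, {"rx": 0, "ry": 0, "rz": 0, "dx": 0, "dy": 0, "dz": 8, "gripper": -1}, {"rx": 0, "ry": 0, "rz": 0, "dx": 0, "dy": 0, "dz": 0, "gripper": -1}])

```text
clock: 8.43
tcp_pos: [0.4281, 0.0147, 0.0766]
orientation: [3.135, 0.197, -0.002]
contact_force: [-0.7, 0.8, 0.4]
grip_width: 0.0003
gripper_force: 0.0
```

Emit:
step_arm(moves=[{"rx": 0, "ry": 0, "rz": 0, "dx": 5, "dy": 0, "dz": 0, "gripper": -1}, {"rx": 0, "ry": 0, "rz": 0, "dx": 5, "dy": 0, "dz": 0, "gripper": -1}, {"rx": 0, "ry": 0, "rz": 0, "dx": 5, "dy": 0, "dz": 0, "gripper": -1}, {"rx": 0, "ry": 0, "rz": 0, "dx": 5, "dy": 0, "dz": 0, "gripper": -1}, {"rx": 0, "ry": 0, "rz": 0, "dx": 5, "dy": 0, "dz": 0, "gripper": -1}, {"rx": 0, "ry": 0, "rz": 0, "dx": 5, "dy": 0, "dz": 0, "gripper": -1}])

```text
clock: 9.18
tcp_pos: [0.4584, 0.0187, 0.0772]
orientation: [3.135, 0.197, -0.001]
contact_force: [-1.9, -1.0, 2.3]
grip_width: -0.0002
gripper_force: 1.2
```

```bash
python3 -c "
from h import *
st()"
```

```text
t 9.18 unit [-0.1115  0.0582  0.0772] toolx 7.2034644663029175 z [-0. -0. -1.] F [-1.9 -1.   2.3] w -0.00020370311502846655 0.022 [ 0.05  0.37 -0.26  2.17  0.16  0.62 -1.78]
```

Emit:
step_arm(moves=[{"rx": 0, "ry": 0, "rz": 0, "dx": 5, "dy": 0, "dz": 0, "gripper": -1}, {"rx": 0, "ry": 0, "rz": 0, "dx": 5, "dy": 0, "dz": 0, "gripper": -1}, {"rx": 0, "ry": 0, "rz": 0, "dx": 5, "dy": 0, "dz": 0, "gripper": -1}, {"rx": 0, "ry": 0, "rz": 0, "dx": 5, "dy": 0, "dz": 0, "gripper": -1}, {"rx": 0, "ry": 0, "rz": 0, "dx": 5, "dy": 0, "dz": 0, "gripper": -1}, {"rx": 0, "ry": 0, "rz": 0, "dx": 5, "dy": 0, "dz": 0, "gripper": -1}, {"rx": 0, "ry": 0, "rz": 0, "dx": 5, "dy": 0, "dz": 0, "gripper": -1}, {"rx": 0, "ry": 0, "rz": 0, "dx": 5, "dy": 0, "dz": 0, "gripper": -1}, {"rx": 0, "ry": 0, "rz": 0, "dx": 5, "dy": 0, "dz": 0, "gripper": -1}, {"rx": 0, "ry": 0, "rz": 0, "dx": 5, "dy": 0, "dz": 0, "gripper": -1}, {"rx": 0, "ry": 0, "rz": 0, "dx": 5, "dy": 0, "dz": 0, "gripper": -1}, {"rx": 0, "ry": 0, "rz": 0, "dx": 5, "dy": 0, "dz": 0, "gripper": -1}, {"rx": 0, "ry": 0, "rz": 0, "dx": 5, "dy": 0, "dz": 0, "gripper": -1}, {"rx": 0, "ry": 0, "rz": 0, "dx": 5, "dy": 0, "dz": 0, "gripper": -1}, {"rx": 0, "ry": 0, "rz": 0, "dx": 5, "dy": 0, "dz": 0, "gripper": -1}, {"rx": 0, "ry": 0, "rz": 0, "dx": 5, "dy": 0, "dz": 0, "gripper": -1}, {"rx": 0, "ry": 0, "rz": 0, "dx": 4, "dy": 0, "dz": 0, "gripper": -1}, {"rx": 0, "ry": 0, "rz": 0, "dx": 3, "dy": 0, "dz": 0, "gripper": -1}])

```text
clock: 11.42
tcp_pos: [0.5448, 0.0297, 0.0772]
orientation: [-3.135, -0.197, -0.0]
contact_force: [-1.9, -1.4, 0.1]
grip_width: 0.0
gripper_force: 1.1
```

Emit:
step_arm(moves=[{"rx": 0, "ry": 0, "rz": 0, "dx": 2, "dy": 0, "dz": 0, "gripper": -1}, {"rx": 0, "ry": 0, "rz": 0, "dx": 2, "dy": 0, "dz": 0, "gripper": -1}, {"rx": 0, "ry": 0, "rz": 0, "dx": 0, "dy": 0, "dz": 0, "gripper": -1}])

```text
clock: 11.8
tcp_pos: [0.5488, 0.0304, 0.0772]
orientation: [-3.135, -0.198, -0.001]
contact_force: [-1.5, -1.4, -0.0]
grip_width: 0.0002
gripper_force: 0.5
```

Emit:
step_arm(moves=[{"rx": 0, "ry": 0, "rz": 0, "dx": 2, "dy": 0, "dz": 0, "gripper": -1}, {"rx": 0, "ry": 0, "rz": 0, "dx": 0, "dy": 0, "dz": 0, "gripper": -1}])

```text
clock: 12.05
tcp_pos: [0.5503, 0.0306, 0.0772]
orientation: [-3.135, -0.198, 0.001]
contact_force: [-3.2, -0.3, 0.3]
grip_width: -0.0002
gripper_force: 1.5
```

```bash
python3 -c "
from h import *
st()"
```

```text
t 12.05 unit [-0.0188  0.0583  0.0772] toolx 7.212223212958294 z [-0.001  0.    -1.   ] F [-3.2 -0.3  0.3] w -0.0002419952699538547 0.022 [ 0.02  0.49 -0.24  1.96  0.17  0.71 -1.77]
```

Nearly at the stop. A few more small presses will show when the force climbs.

Emit:
step_arm(moves=[{"rx": 0, "ry": 0, "rz": 0, "dx": 2, "dy": 0, "dz": 0, "gripper": -1}, {"rx": 0, "ry": 0, "rz": 0, "dx": 0, "dy": 0, "dz": 0, "gripper": -1}])

```text
clock: 12.3
tcp_pos: [0.5504, 0.0305, 0.0769]
orientation: [3.135, 0.198, -0.007]
contact_force: [-9.0, 0.4, 6.8]
grip_width: 0.0004
gripper_force: 4.2
```

Emit:
step_arm(moves=[{"rx": 0, "ry": 0, "rz": 0, "dx": 2, "dy": 0, "dz": 0, "gripper": -1}, {"rx": 0, "ry": 0, "rz": 0, "dx": 0, "dy": 0, "dz": 0, "gripper": -1}])

```text
clock: 12.55
tcp_pos: [0.5504, 0.0305, 0.0765]
orientation: [3.134, 0.198, -0.013]
contact_force: [-13.9, -1.7, 8.8]
grip_width: -0.0001
gripper_force: 6.6
```

The left drawer is shut: no motion while the force rises. I'll withdraw and rise for a final look.

Emit:
step_arm(moves=[{"rx": 0, "ry": 0, "rz": 0, "dx": -6, "dy": 0, "dz": 0, "gripper": -1}, {"rx": 0, "ry": 0, "rz": 0, "dx": -10, "dy": 0, "dz": 0, "gripper": -1}, {"rx": 0, "ry": 0, "rz": 0, "dx": -15, "dy": 0, "dz": 0, "gripper": -1}, {"rx": 0, "ry": 0, "rz": 0, "dx": -15, "dy": 0, "dz": 0, "gripper": -1}, {"rx": 0, "ry": 0, "rz": 0, "dx": 0, "dy": 0, "dz": -20, "gripper": -1}, {"rx": 0, "ry": 0, "rz": 0, "dx": 0, "dy": 0, "dz": -25, "gripper": -1}, {"rx": 0, "ry": 0, "rz": 0, "dx": 0, "dy": 0, "dz": -25, "gripper": -1}, {"rx": 0, "ry": 0, "rz": 0, "dx": 0, "dy": 0, "dz": -25, "gripper": -1}, {"rx": 0, "ry": 0, "rz": 0, "dx": 0, "dy": 0, "dz": -25, "gripper": -1}, {"rx": 0, "ry": 0, "rz": 0, "dx": 0, "dy": 0, "dz": 0, "gripper": -1}, {"rx": 0, "ry": 0, "rz": 0, "dx": 0, "dy": 0, "dz": 0, "gripper": -1}])

```text
clock: 13.92
tcp_pos: [0.508, 0.0249, 0.1965]
orientation: [3.135, 0.197, -0.001]
contact_force: [-0.6, 0.2, -0.4]
grip_width: 0.0004
gripper_force: 0.0
```

```bash
python3 -c "
from h import *
st()
cv2.imwrite('pics/w4.png',np.hstack([cv2.resize(r.grab_frame(n),(400,300)) for n in('wrist','scene')]))"
```

```text
t 13.93 unit [-0.0615  0.0581  0.1965] toolx 7.202149045936372 z [-0.001 -0.    -1.   ] F [-0.6  0.2 -0.4] w 0.0004449448618893213 0.022 [ 0.07  0.26 -0.29  1.97  0.09  0.93 -1.7 ]
```

View pics/w4.png

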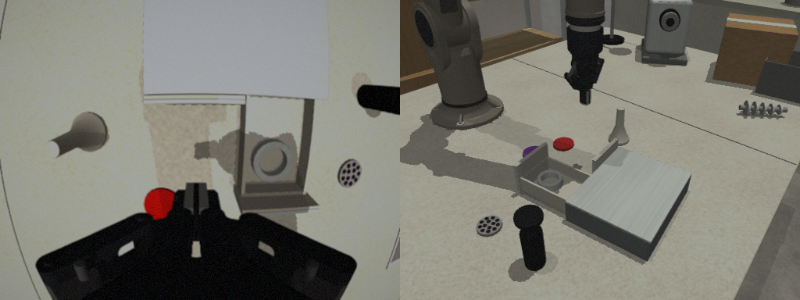

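The left drawer is shut (panel flush with the cover at row ~98). The right drawer is fully open with the ring lying flat at (272,158). The bystanders stand as before and the robot is clear of everything.

```bash
python3 -c "
from bench import r
print(r.hand_in())"
```

```text
the job is handed in; nothing more can be done
None
```

The left drawer with the perforated plate is shut and the right drawer with the ring is open to its stop; the job is handed in at about 14 s, with no verdict returned.

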